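# Nest the cups and clamp the cup rack's guard leg at its mark

## Robot

A 6-joint arm with a two-finger parallel gripper is mounted at the origin on the work surface. World frame = base frame: x ahead of the robot, y to its left, z up, the work surface at z = 0. Lengths are in mm, angles in degrees, forces in N, time in s.
With the tool pointing down it reaches from about 275 to 825 mm from the base axis. Payload 4.9 kg.
Tool frame: the origin (TCP) lies at the very end of the fingers, on their centre line; the grasp point (between the pads) lies 19 mm behind it; z points along the fingers, y is the line along which they close (so a half turn about z gives the same grasp; the last joint's range is limited). The gripper opens to 85 mm and grips with 20 to 120 N. Pads are 22 mm wide; open, the fingers measure 114 mm over their backs; the gripper's body (76 mm by 85 mm) begins 54 mm behind the grasp point. The pads swing forward as they close: fully open they stand 13 mm farther back than shut.
Start: joints at [-80.111, 18.69, -11.035, 60.275, 0, 82.311], TCP at [166.117, -524.332, 231.281] pointing down, gripper open.
Joint ranges: [-152.03, 152.03], [-55.5, 102.48], [-74.3, 77.21], [-110.64, 120.58], [-84.22, 78.4], [-180, 180]. Speed limits (degrees/s): [147.25, 147.25, 180, 180, 180, 180].

## Interface

Orientations are given as [roll, pitch, yaw] about the fixed x, y, z axes, in that order (R = Rz(yaw) Ry(pitch) Rx(roll)).
In Python, from cell import r, snapshot gives the robot as it stands.
- The arm moves only by the shell command python3 -m handwheel 'ROWS' [OPENING] [FORCE]. ROWS is JSON, a list of rows, each a list of 6 numbers: the shift along the tool's x, y, z normalised to -1 to 1, where 1 is 0.4 m, then the turn, a rotation vector about the tool's x, y, z normalised to -1 to 1, where 1 is pi rad. A call has 1 to 12 rows; each row is the pose to reach, as a shift and turn from the pose commanded when the call began, along the tool's axes at that moment, turning the shorter way round; what a row does not reach only later rows make up. A row lasts 1/12 s, in which the tool goes at most 41.7 mm and 7.16 degrees, less where a joint would pass 70% of its speed; a pose out of reach is approached as far as the arm can. A call with a number of a shift or a turn outside -1 to 1 is refused whole. A call with a gripper value outside its range is refused whole. OPENING is the closure, from -1 (fully open) to 1 (shut), set as the call begins (- or left out, the last holds). The fingers move at their own pace and stop on an object; FORCE is the grip in N (left out, the last holds). Time passes only in rows, so rows that repeat a pose let the fingers close. It gives the time, the measured TCP pose, the force, the opening and the grip force at its end, in the units of the state.
- r.get_obs(): the state, without advancing time (a new reading comes with each control period).
- snapshot(name): name is "scene" or "side" or "wrist"; returns a dict with "pixels" (400x640x3 uint8, red, green, blue), "z_map" (400x640 float32, mm along the optical axis (not along the pixel's ray), 0 where there is no reading), "fovy" (degrees; the focal length in pixels is half the picture's height over the tangent of half this angle, whatever the lens; pixels are square), "cx", "cy" (the principal point, pixels), "D" ([k1, k2, p1, p2, k3] as OpenCV has them; the pictures are not rectified), "view" (4x4, takes a point from world to camera coordinates); the wrist camera has in their place "tool_from_camera" (4x4, takes a point from camera to tool coordinates, whose origin is the TCP and whose axes are the flange's). Camera axes: x right, y down, z forward; pixel columns grow to the right and rows downward; lengths in mm; the calibration is good to about 2 mm. A picture is of the moment at which its call begins: read the wrist's pose just before it.
- r.job_done(): hands the job in; it is judged then, once.
The state is a dict: "time_s": time; "qpos": joint angles; "qvel": joint speeds; "joint_efforts": joint torques, N m; "tool_pos": TCP position; "orientation": TCP orientation; "wrist_force": force on the tool from outside, world axes, zero at the start; "wrist_torque": the same for the moment, N m; "grip_width": finger opening in mm; "grasp_force": force on a finger pad.
Only numpy, scipy, OpenCV 4.12 (cv2) and the standard library are available. Lean on these libraries where they do the work, as an engineer would, in place of code of your own. Each camera call takes 0.05 s, during which the arm holds its last target. There are 200 camera calls.

## Task

Nest the loose yellow cup upright, fully home, into its twin that stands in the round seat of the steel cup rack, and let go of it. Then push the rack's sliding guard leg out with its cam lever still open, pause when its pointer stands right at the rider that marks the length, and with the leg held there squeeze the cam lever fully shut towards the leg's thumb plate. Finish while still gripping lever and plate together with the leg at the mark, because both spring back when let go; do not shift the rider, and leave the jar, soap box, mirror and comb alone.

Things in the scene. Friction and masses are not known exactly. Their poses are not given: they have to be found in the camera images.
- cup: loose yellow plastic cup on the shelf, on the robot's right, mouth up; 40-85 g. 80 mm tall, stepped: lower 38 mm is a foot of 41-44 mm diameter, upper part 58-59 mm outside (3 mm walls, mouth 52-53 mm). Origin: centre of underside, z up. Nested, its foot enters the other's mouth (4 mm play all round) and its step rests on the other's rim: undersides 42 mm apart
- cup_low: its twin, same shape and size, standing loose in the rack's round seat (9 mm high rim, about 4 mm play). Origin: centre of its underside, 6 mm above the shelf; z up. About 90 g
- rack: cup rack fixed to the shelf: steel base plate 140 mm (x) by 340 mm (y) by 6 mm with a rail along its y axis. Origin at shelf height; the base reaches from y = -150 to +190 mm. +y is the direction in which the leg slides out, towards the cup seat, whose centre is at x = 0, y = +130 mm. Turned by its yaw about the vertical
- leg (a joint): how far the guard leg is slid out, m: 0 fully in (the start), up to 0.09. A spring pulls it in with 3 N at 0, 5 N at full travel, plus slight friction; it never stays out by itself. The leg is a runner on the rail (top 34 mm above the shelf) with an upright thumb plate, a cross plate and a fork of two 8 mm bars (58 mm high, 92 mm apart, to 146 mm in +y of leg_grip) that comes round the cups
- lever (a joint): cam lever angle, rad: 0 open (the start, leaning outward 0.30 rad to rack +x), 0.30 fully shut (upright, against its stop). A spring keeps opening it: about 4 N at its top edge starts it; holding it shut takes about 6 N at its top edge, 11 N at the height of leg_grip
- mark (a joint): where the rider (the length mark) stands, in m of leg travel: the pointer is right at the rider when the leg value equals this value. Differs from start to start, 0.045 to 0.075; the rider is stiff (20 N) and must not be shifted
- leg_grip (a point): point on the leg midway between thumb plate and shut lever, 66 mm above the shelf, axes as the rack's; at rack x = 0, y = -75 mm + leg value. Gripping here across x, plate and shut lever together are 28 mm wide
- lever_tip (a point): middle of the top edge of the cam lever, moves with it. The lever is a flap 34 mm long in y, 6 mm thick, facing the thumb plate, hinged along y 38 mm above the shelf, 50 mm tall. Outer face 14 mm to +x of leg_grip when shut; top outer edge about 32 mm to +x when open
- leg_pointer (a point): tip of the small pointer on the leg's +x side, 55 mm to +x and 25 mm to -y of leg_grip, 27 mm above the shelf
- mark_tip (a point): the rider's fin where the pointer tip meets it, 27 mm above the shelf; the fin is 4 mm thin in y, top 36 mm above the shelf, on the +x edge of the base; axes as the rack's
- jar: bystander: glass jar with a steel screw lid, 68 mm diameter, 95 mm tall; origin under its centre
- soap_box: bystander: grey plastic soap box 99 by 66 by 38 mm; origin under its centre
- mirror: bystander: round steel mirror, 116 mm disc upright on a foot of 110 mm diameter, 150 mm tall; origin under its foot
- comb: bystander: black comb lying flat, 170 by 34 by 6 mm; origin under its middle
- thumb_plate (a point): centre of the upright thumb plate's outer (-x) face, 14 mm to -x and 5 mm to -y of leg_grip, 60 mm above the shelf. The plate is part of the leg: 34 mm long in y, 6 mm thick, top 88 mm above the shelf
- cross_plate (a point): middle of the rear (-y) face of the cross plate, 13 mm to +y of leg_grip, 57 mm above the shelf. The plate is part of the leg: 104 mm wide in x, 34 to 80 mm above the shelf; fingers standing astride thumb plate and lever can push the leg out by it from behind
- seat (a point): centre of the rack's round seat at base-plate top, 6 mm above the shelf; the seat's rim is 49 mm inside, 66 mm outside diameter, 9 mm high
There are look-alikes about, which are no part of the job. Leave any black or pink look-alike of the cup alone.

How it is judged:
By the outcome, as a careful person would: the job done as asked, in the order asked, and still so for the second after the job is handed in, while the arm keeps its last pose, push and grip.
It also fails if it takes over 58 s, if anything falls off the work surface, if the arm or the gripper's body presses on something with over 40 N, if the wrist force passes 120 N, or if a joint passes its speed limit or range.

## Working session

There is one attempt and no reset: what is moved stays moved. The work goes in short steps, Python scripts to look and compute and a shell command to move; the robot and the scene stay as the last step left them, time stands still between calls to the robot, and variables do not carry over. Pictures are saved under pics/ and viewed, at most 10 in all, crops included, and the job is handed in when it is done.

```bash
ls; mkdir -p pics
cat > h.py <<'E'
import numpy as np, cv2
from cell import r, snapshot
from scipy.spatial.transform import Rotation as R
def T_tool():
    o=r.get_obs(); T=np.eye(4); T[:3,:3]=R.from_euler('xyz',o['orientation'],degrees=True).as_matrix(); T[:3,3]=o['tool_pos']; return T
def snap(name):
    T=T_tool(); s=snapshot(name)
    f=200/np.tan(np.radians(s['fovy']/2)); s['K']=np.array([[f,0,s['cx']],[0,f,s['cy']],[0,0,1.]])
    s['c2w']=np.linalg.inv(s['view']) if 'view' in s else T@np.array(s['tool_from_camera'])
    return s
def cloud(s):
    v,u=np.mgrid[0:400,0:640]
    p=cv2.undistortPoints(np.stack([u,v],-1).reshape(-1,1,2).astype(np.float64),s['K'],np.array(s['D'],float)).reshape(400,640,2)
    z=s['z_map'].astype(float); P=np.dstack([p*z[...,None],z])
    W=P@s['c2w'][:3,:3].T+s['c2w'][:3,3]; W[z==0]=np.nan; return W
def ray(s,uv,h):
    p=cv2.undistortPoints(np.array(uv,float).reshape(-1,1,2),s['K'],np.array(s['D'],float)).reshape(-1,2)
    d=np.c_[p,np.ones(len(p))]@s['c2w'][:3,:3].T; o=s['c2w'][:3,3]
    return o+d*((h-o[2])/d[:,2])[:,None]
def save(s,n): cv2.imwrite(f'pics/{n}.png',s['pixels'][...,::-1])
E
python3 - <<'E'
from h import *
print(r.get_obs())
a=snap('scene');b=snap('side')
cv2.imwrite('pics/a.png',a['pixels'][...,::-1]);cv2.imwrite('pics/b.png',b['pixels'][...,::-1])
np.savez('ab.npz',A=cloud(a),B=cloud(b),pa=a['pixels'],pb=b['pixels'])
print(a['c2w'],b['c2w'],a['fovy'],a['D'])
E
```

```text
pics
{'time_s': 0.0, 'qpos': array([-8.01116817e+01,  1.87299303e+01, -1.10921539e+01,  6.02728321e+01,
       -1.13401305e-03,  8.23104442e+01]), 'qvel': array([ 0.06187609, -0.01305488, -0.05758225, -0.03219727,  0.02906668,
        0.03932066]), 'joint_efforts': array([-6.54362302e-04, -4.43392181e+01,  2.62444961e+01,  1.52078125e-02,
       -2.29535990e-04,  3.77103447e-06]), 'tool_pos': array([ 166.00343312, -523.75398346,  230.52220151]), 'orientation': array([-1.79905786e+02, -1.15765034e-02,  1.75778655e+01]), 'wrist_force': array([-0.56545796,  0.62134171, -0.98911832]), 'wrist_torque': array([-0.05020348,  0.00033862, -0.00618162]), 'grasp_force': 0.0, 'grip_width': 85.48458670083474}
[[ 4.69519401e-01  6.38293107e-01 -6.10027411e-01  1.47697217e+03]
 [ 8.82836389e-01 -3.29767778e-01  3.34444501e-01 -4.86073564e+02]
 [ 1.23062361e-02 -6.95582578e-01 -7.18340751e-01  1.17167085e+03]
 [ 0.00000000e+00  0.00000000e+00  0.00000000e+00  1.00000000e+00]] [[-7.46338853e-01 -3.52520771e-01  5.64541781e-01 -2.37625406e+01]
 [-6.65397261e-01  3.76094262e-01 -6.44825240e-01  6.50679828e+02]
 [ 1.49933663e-02 -8.56902685e-01 -5.15260115e-01  5.91418445e+02]
 [ 0.00000000e+00  0.00000000e+00  0.00000000e+00  1.00000000e+00]] 45.13486128249175 [0.00381893 0.         0.         0.         0.        ]
```

View pics/a.png

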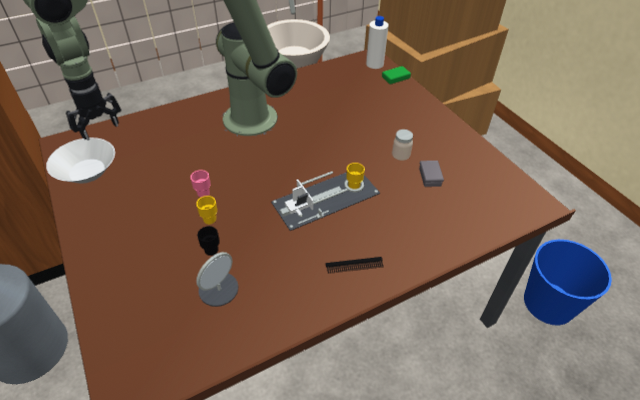

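View pics/b.png

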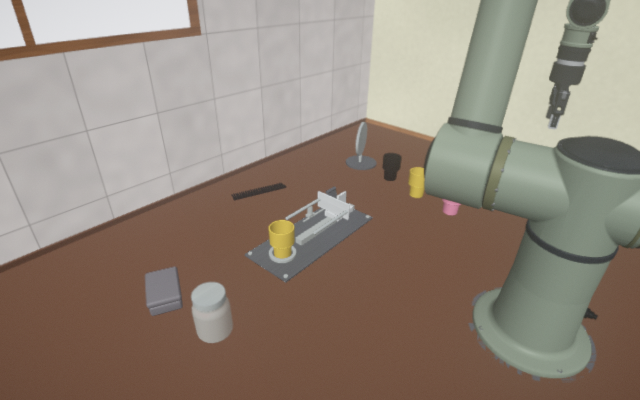

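In the scene picture, the yellow cup at (207,210) stands between the pink (201,183) and black (208,240) look-alikes; only it is yellow and loose. The twin in the seat is at (355,176). The rack runs from (280,205) to (370,185), and its lever and plate are around (298,198).

Run:
```python
from h import *
d=np.load('ab.npz')
for n in 'AB':
    W=d[n]; p=d['p'+n.lower()]; hsv=cv2.cvtColor(p,cv2.COLOR_RGB2HSV)
    m=cv2.inRange(hsv,(20,150,90),(32,255,255))
    k,l,st,c=cv2.connectedComponentsWithStats(m)
    for i in range(1,k):
        if st[i,4]<80: continue
        P=W[l==i]; P=P[~np.isnan(P[:,0])]
        print(n,c[i],st[i,4],'zmax',np.percentile(P[:,2],99),'zmin',np.percentile(P[:,2],1))
        # rim: top 8 mm circle fit
        zt=np.percentile(P[:,2],98); q=P[P[:,2]>zt-6]
        A=np.c_[2*q[:,:2],np.ones(len(q))]; s=np.linalg.lstsq(A,(q[:,:2]**2).sum(1),rcond=None)[0]
        print('  rim',s[:2],np.sqrt(s[2]+s[:2]@s[:2]),'bbox mid',(q[:,:2].max(0)+q[:,:2].min(0))/2,np.ptp(q[:,:2],axis=0))
    # base plate
    near=(np.abs(W[...,2]-6)<8)&(hsv[...,1]<90)&(hsv[...,2]<140)&(W[...,0]>300)&(W[...,0]<800)&(abs(W[...,1])<300)
    mm=cv2.morphologyEx(near.astype(np.uint8),cv2.MORPH_CLOSE,np.ones((7,7)))
    k,l,st,c=cv2.connectedComponentsWithStats(mm)
    i=1+np.argmax(st[1:,4]); 
    P=W[(l==i)&near]; print(n,'base',c[i],st[i],'z',np.median(P[:,2]))
    rr=cv2.minAreaRect(P[:,:2].astype(np.float32)); print(rr, cv2.boxPoints(rr).tolist())
im=d['pa'][...,::-1]
a=cv2.resize(im[150:270,170:250],None,fx=4.5,fy=4.5,interpolation=cv2.INTER_CUBIC)
b=cv2.resize(im[150:235,262:392],None,fx=3.3,fy=4.5,interpolation=cv2.INTER_CUBIC)
b=cv2.copyMakeBorder(b,0,540-b.shape[0],0,0,cv2.BORDER_CONSTANT); cv2.imwrite('pics/c.png',np.hstack([a,b])[:, :800])
```

```text
A [354.80319149 174.44680851] 376 zmax 88.86141623241073 zmin -0.5501036517721036
  rim [518.93529841 171.21382067] 27.688366643583784 bbox mid [519.24221764 171.3572514 ] [60.03123859 60.76156444]
A [207.02672606 208.61247216] 449 zmax 82.55108527108537 zmin 1.1472531211946488
  rim [ 432.58809679 -313.64119478] 28.017125787852 bbox mid [ 431.34555798 -313.58851405] [62.95483978 58.50751803]
A base [324.33537385 200.24005247] [ 271  172  109   59 2287] z 5.697545675990682
((504.00927734375, 62.56562042236328), (180.071533203125, 346.3817443847656), 1.6246418952941895) [[409.0994873046875, 233.1342315673828], [418.919921875, -113.10829162597656], [598.9190673828125, -108.00299072265625], [589.0986328125, 238.23953247070312]]
B base [307.71576595 226.53575782] [ 243  162  130  121 4922] z 6.80602313035763
((622.7390747070312, -33.569610595703125), (356.1248779296875, 533.9760131835938), 0.5181589126586914) [[442.2694091796875, 231.7971649169922], [447.098388671875, -302.156982421875], [803.208740234375, -298.9364013671875], [798.3797607421875, 235.01776123046875]]
```

View pics/c.png

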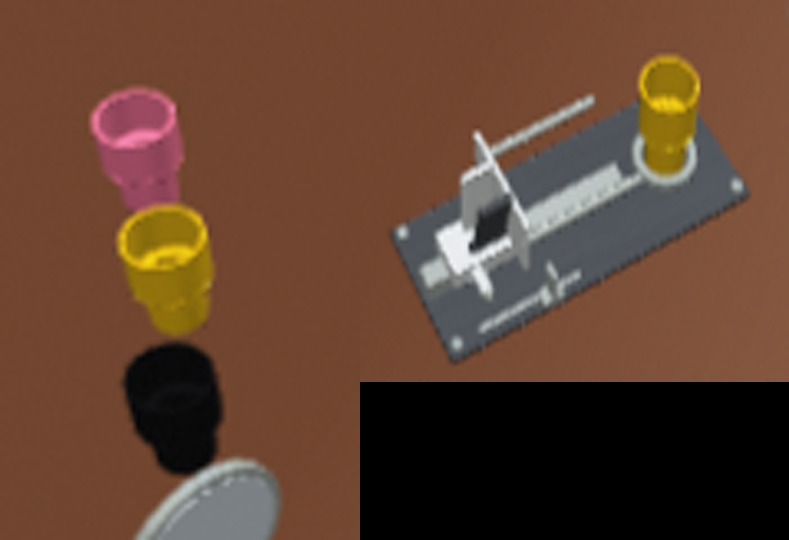

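Confirmed: the target is the middle, yellow one of the row of three; the black and pink are left alone. Moving to hover above it.

```bash
python3 -m handwheel '[[0.794,-0.3,0,0,0,0.0977],[0.794,-0.3,0,0,0,0.0977],[0.794,-0.3,0,0,0,0.0977],[0.794,-0.3,0,0,0,0.0977],[0.794,-0.3,0,0,0,0.0977],[0.794,-0.3,0,0,0,0.0977],[0.794,-0.3,0,0,0,0.0977],[0.794,-0.3,0,0,0,0.0977],[0.794,-0.3,0,0,0,0.0977],[0.794,-0.3,0,0,0,0.0977],[0.794,-0.3,0,0,0,0.0977],[0.794,-0.3,0,0,0,0.0977]]' -1
python3 - <<'E'
from h import *
w=snap('wrist'); save(w,'w1'); W=cloud(w); print(w['fovy'],w['tool_from_camera'])
def circ(q):
    A=np.c_[2*q[:,:2],np.ones(len(q))]; s=np.linalg.lstsq(A,(q[:,:2]**2).sum(1),rcond=None)[0]
    return s[:2],np.sqrt(s[2]+s[:2]@s[:2])
hsv=cv2.cvtColor(w['pixels'],cv2.COLOR_RGB2HSV)
for nm,lo,hi in (('yel',(18,120,60),(36,255,255)),('pink',(150,60,60),(178,255,255)),('blk',(0,0,0),(180,255,40))):
    m=cv2.inRange(hsv,lo,hi); k,l,st,c=cv2.connectedComponentsWithStats(m)
    for i in range(1,k):
        if st[i,4]<500: continue
        P=W[l==i];P=P[~np.isnan(P[:,0])]
        if len(P)<100: continue
        zt=np.percentile(P[:,2],98);q=P[abs(P[:,2]-zt)<4]
        print(nm,c[i],st[i],'ztop',zt,'rim',circ(q),'mid',(q[:,:2].max(0)+q[:,:2].min(0))/2,np.ptp(q[:,:2],axis=0))
E
```

```text
time_s: 1.1
tool_pos: [431.8, -314.6, 231.0]
orientation: [-180.0, 0.1, -0.1]
wrist_force: [-1.4, -0.5, 0.3]
grip_width: 85.7
grasp_force: 0.0
66.40126688421749 [[-5.18231976e-04 -9.65099753e-01 -2.61882030e-01  6.69356346e+01]
 [ 9.99999860e-01 -4.70965848e-04 -2.43250291e-04  4.64660217e-02]
 [ 1.11423303e-04 -2.61882119e-01  9.65099862e-01 -1.43216027e+02]
 [ 0.00000000e+00  0.00000000e+00  0.00000000e+00  1.00000000e+00]]
yel [315.82705479 183.65821918] [ 286  152   61   63 2920] ztop 81.30168954929533 rim (array([ 430.67007845, -313.81634407]), np.float64(27.632351206702744)) mid [ 430.20195961 -313.91600442] [58.10289303 58.35103601]
pink [299.5100616  282.51868583] [ 273  247   53   69 2435] ztop 80.73392083788082 rim (array([ 310.25746889, -294.47612854]), np.float64(27.69778834980941)) mid [ 310.21840958 -294.79799754] [57.40369589 56.55512054]
blk [363.05193579  43.36355052] [ 326   24   62   62 1059] ztop 81.26159536570923 rim (array([ 549.84061922, -348.97393494]), np.float64(26.68256845393288)) mid [ 550.9967179  -350.31123845] [51.8424152 55.2124179]
blk [353.5712  57.384 ] [331  42  40  42 625] ztop 42.056765421392136 rim (array([ 550.18256578, -348.92915029]), np.float64(19.664527334891407)) mid [ 550.38976941 -348.89509975] [39.84619089 40.0540703 ]
blk [309.4061262  348.09665185] [    0   244   640   156 41396] ztop 333.20096783863806 rim (array([ 211.58305634, -314.51607471]), np.float64(241.00758512574652)) mid [ 448.45535317 -315.18754074] [ 11.10389722 135.54554451]
```

View pics/w1.png

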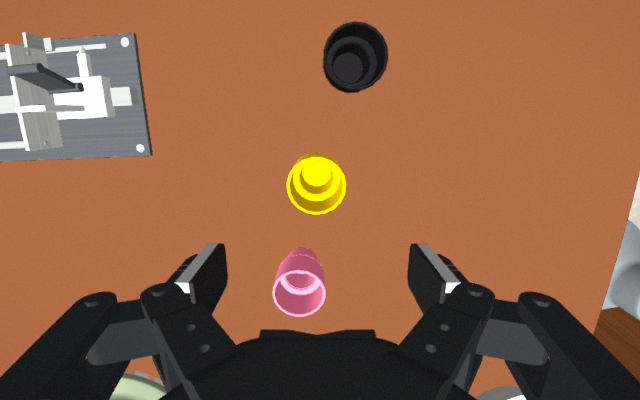

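Wrist view: yellow cup at (316,184), black at (355,57) and pink at (300,285), each 120 mm away. The cup is at (430.5, -313.8) with its rim at 81 mm, as expected. Descending and gripping.

```bash
python3 -m handwheel '[[-0.003,-0.002,0.1],[-0.003,-0.002,0.2],[-0.003,-0.002,0.3]]' 2>&1 | tail -2; python3 -m handwheel '[[-0.003,-0.002,0.1,0,0,0],[-0.003,-0.002,0.2,0,0,0],[-0.003,-0.002,0.28,0,0,0],[-0.003,-0.002,0.36,0,0,0],[-0.003,-0.002,0.42,0,0,0],[-0.003,-0.002,0.46,0,0,0],[-0.003,-0.002,0.478,0,0,0],[-0.003,-0.002,0.478,0,0,0],[-0.003,-0.002,0.478,0,0,0]]' -1; python3 -m handwheel '[[0,0,0,0,0,0],[0,0,0,0,0,0],[0,0,0,0,0,0],[0,0,0,0,0,0],[0,0,0,0,0,0],[0,0,0,0,0,0],[0,0,0,0,0,0],[0,0,0,0,0,0]]' 1 30
```

```text
invalid input at $[0]: expected 6 numbers
time_s: 1.9
tool_pos: [431.0, -314.1, 40.5]
orientation: [180.0, -0.0, -0.1]
wrist_force: [-0.2, 0.6, 0.7]
grip_width: 85.3
grasp_force: 0.0
time_s: 2.57
tool_pos: [432.3, -314.0, 41.7]
orientation: [179.9, -0.1, 0.0]
wrist_force: [-1.4, 1.2, 6.9]
grip_width: 59.0
grasp_force: 31.5
```

```bash
python3 -m handwheel '[[0,0,-0.02,0,0,0],[0,0,-0.06,0,0,0],[0,0,-0.14,0,0,0],[0,0,-0.22,0,0,0],[0,0,-0.3,0,0,0],[0,0,-0.38,0,0,0],[0,0,-0.4,0,0,0],[0,0,-0.4,0,0,0]]'
python3 - <<'E'
from h import *
T=T_tool(); w=snap('wrist'); W=cloud(w); 
hsv=cv2.cvtColor(w['pixels'],cv2.COLOR_RGB2HSV)
m=cv2.inRange(hsv,(18,120,60),(36,255,255))>0
P=W[m]; P=P[~np.isnan(P[:,0])]; L=(P-T[:3,3])@T[:3,:3]
L=L[(abs(L[:,0])<50)&(abs(L[:,1])<50)&(L[:,2]<60)]
zt=np.percentile(L[:,2],2);q=L[abs(L[:,2]-zt)<3]
A=np.c_[2*q[:,:2],np.ones(len(q))]; s=np.linalg.lstsq(A,(q[:,:2]**2).sum(1),rcond=None)[0]
print('rim in tool z',zt,s[:2],np.sqrt(s[2]+s[:2]@s[:2]),(q[:,:2].max(0)+q[:,:2].min(0))/2,np.ptp(q[:,:2],axis=0))
E
```

```text
time_s: 3.23
tool_pos: [433.1, -314.6, 203.8]
orientation: [179.7, -0.3, 0.0]
wrist_force: [0.4, -0.1, -1.1]
grip_width: 58.5
grasp_force: 32.6
rim in tool z -39.533389619677415 [-1.07338915  0.07077176] 27.51422431889201 [ 4.60967858e+00 -6.87450815e-04] [46.6631327  59.22235247]
```

```bash
python3 -m handwheel '[[0.02,-0.09,-0.12,0,0,0],[0.02,-0.19,-0.12,0,0,0],[0.02,-0.29,-0.12,0,0,0],[0.02,-0.39,-0.12,0,0,0],[0.02,-0.49,-0.12,0,0,0],[0.02,-0.59,-0.12,0,0,0],[0.02,-0.69,-0.12,0,0,0],[0.02,-0.79,-0.12,0,0,0],[0.02,-0.89,-0.12,0,0,0],[0.02,-0.98,-0.12,0,0,0],[0.02,-0.98,-0.12,0,0,0]]' >/dev/null; python3 -m handwheel '[[0,-0.09,0,0,0,0],[0,-0.18,0,0,0,0],[0,-0.23,0,0,0,0],[0,-0.23,0,0,0,0],[0,-0.23,0,0,0,0],[0,-0.23,0,0,0,0],[0,-0.23,0,0,0,0]]'
python3 - <<'E'
from h import *
T=T_tool(); w=snap('wrist'); W=cloud(w); save(w,'w2'); np.savez('w2.npz',W=W,p=w['pixels'],c2w=w['c2w'],K=w['K'],D=w['D'])
def circ(q):
    A=np.c_[2*q[:,:2],np.ones(len(q))]; s=np.linalg.lstsq(A,(q[:,:2]**2).sum(1),rcond=None)[0]
    return s[:2],np.sqrt(s[2]+s[:2]@s[:2])
hsv=cv2.cvtColor(w['pixels'],cv2.COLOR_RGB2HSV)
m=cv2.inRange(hsv,(18,120,60),(36,255,255))
k,l,st,c=cv2.connectedComponentsWithStats(m)
for i in range(1,k):
    if st[i,4]<300: continue
    P=W[l==i];P=P[~np.isnan(P[:,0])]
    zt=np.percentile(P[:,2],98);q=P[abs(P[:,2]-zt)<3]
    L=(q-T[:3,3])@T[:3,:3]
    print(c[i],st[i],zt,circ(q),np.ptp(q[:,:2],axis=0),'tool',circ(L))
E
```

```text
time_s: 4.78
tool_pos: [442.4, 108.5, 248.2]
orientation: [-178.0, 0.1, 3.2]
wrist_force: [-0.5, -0.0, -0.8]
grip_width: 58.8
grasp_force: 33.0
[263.68810916 103.71994802] [ 233   72   63   63 3078] 87.51788315158909 (array([516.13884158, 170.99247388]), np.float64(27.76621098175828)) [58.38026553 58.77207359] tool (array([ 77.18466756, -52.59399023]), np.float64(27.755109110580083))
[316.86362218 272.1335704 ] [  242   196   151   139 16029] 288.4446604805667 (array([441.43993899, 106.94264593]), np.float64(27.48355136400086)) [46.94907814 58.63023311] tool (array([-1.13234509,  0.07148433]), np.float64(27.496521317477665))
```

View pics/w2.png

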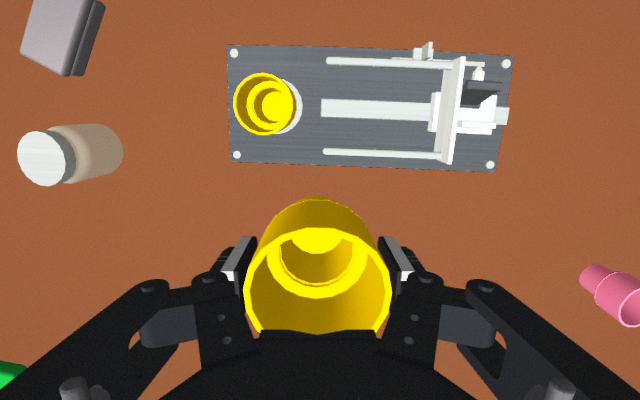

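Wrist view: twin at (264,104), held cup at (317,272). Rack lies across the top, leg to the right, with the rider near (425,52) and the pointer near (478,75). The arm fell short, so I'll settle it and look again.

```bash
python3 -m handwheel '[[0,0,0,0,0,0],[0,0,0,0,0,0],[0,0,0,0,0,0],[0,0,0,0,0,0]]'
python3 - <<'E'
from h import *
T=T_tool(); w=snap('wrist'); W=cloud(w); print(T)
def circ(q):
    A=np.c_[2*q[:,:2],np.ones(len(q))]; s=np.linalg.lstsq(A,(q[:,:2]**2).sum(1),rcond=None)[0]
    return s[:2],np.sqrt(s[2]+s[:2]@s[:2])
hsv=cv2.cvtColor(w['pixels'],cv2.COLOR_RGB2HSV)
m=cv2.inRange(hsv,(18,120,60),(36,255,255))
k,l,st,c=cv2.connectedComponentsWithStats(m)
for i in range(1,k):
    if st[i,4]<300: continue
    P=W[l==i];P=P[~np.isnan(P[:,0])]
    zt=np.percentile(P[:,2],98);q=P[abs(P[:,2]-zt)<3]
    L=(q-T[:3,3])@T[:3,:3]
    print(c[i],zt,circ(q),'tool',circ(L),L[:,2].mean())
# rack base
b=(abs(W[...,2]-6)<4)&(hsv[...,1]<110)&(W[...,0]>430)&(W[...,0]<640)&(W[...,1]>-180)&(W[...,1]<270)
b=cv2.morphologyEx(b.astype(np.uint8),cv2.MORPH_OPEN,np.ones((3,3)))
k,l,st,c=cv2.connectedComponentsWithStats(b); i=1+np.argmax(st[1:,4]); P=W[l==i]
print(np.median(P[:,2]),cv2.minAreaRect(P[:,:2].astype(np.float32)),cv2.boxPoints(cv2.minAreaRect(P[:,:2].astype(np.float32))).tolist())
np.savez('w3.npz',W=W,p=w['pixels'],c2w=w['c2w'],K=w['K'],D=w['D'])
E
```

```text
time_s: 5.17
tool_pos: [442.4, 109.0, 248.4]
orientation: [-177.9, 0.0, 3.2]
wrist_force: [0.3, 0.4, -0.5]
grip_width: 59.0
grasp_force: 33.0
[[ 9.98431695e-01  5.59158655e-02 -2.75055661e-03  4.42355314e+02]
 [ 5.59785134e-02 -9.97791669e-01  3.57517907e-02  1.08972105e+02]
 [-7.45390152e-04 -3.58496931e-02 -9.99356915e-01  2.48384353e+02]
 [ 0.00000000e+00  0.00000000e+00  0.00000000e+00  1.00000000e+00]]
[264.35091146 103.72298177] 87.36181185115542 (array([516.06275706, 170.97965385]), np.float64(27.769849187975375)) tool (array([ 77.18360901, -51.94003714]), np.float64(27.76019217905058)) 163.9328158226019
[316.86358533 272.12356537] 288.61073171842867 (array([441.27181082, 107.41885468]), np.float64(27.541286464476794)) tool (array([-1.20671443,  0.0994676 ]), np.float64(27.55572435228014)) -38.76891103178468
6.604693442295684 ((518.4485473632812, 61.216522216796875), (140.421142578125, 340.7098388671875), 1.2850135564804077) [[444.43524169921875, 229.95407104492188], [452.07598876953125, -110.67008209228516], [592.4618530273438, -107.52102661132812], [584.8211059570312, 233.10311889648438]]
```

Rack fits well (140.4 x 340.7 mm, yaw 1.29°), and the twin sits at its seat (516.1, 171.0). Levelling and moving above it.

```bash
python3 -m handwheel '[[0.05,-0.035,0.03,-0.0117,0,0.0178],[0.1,-0.07,0.08,-0.0117,0,0.0178],[0.15,-0.1,0.14,-0.0117,0,0.0178],[0.196,-0.1345,0.2,-0.0117,0,0.0178],[0.196,-0.1345,0.26,-0.0117,0,0.0178],[0.196,-0.1345,0.276,-0.0117,0,0.0178],[0.196,-0.1345,0.276,-0.0117,0,0.0178],[0.196,-0.1345,0.276,-0.0117,0,0.0178],[0.196,-0.1345,0.276,-0.0117,0,0.0178],[0.196,-0.1345,0.276,-0.0117,0,0.0178]]'
python3 - <<'E'
from h import *
T=T_tool()
def circ(q):
    A=np.c_[2*q[:,:2],np.ones(len(q))]; s=np.linalg.lstsq(A,(q[:,:2]**2).sum(1),rcond=None)[0]
    return s[:2],np.sqrt(s[2]+s[:2]@s[:2])
s=snap('side'); im=s['pixels']; save(s,'s1')
cv2.imwrite('pics/s1c.png',cv2.resize(im[130:290,200:400],None,fx=3,fy=3,interpolation=cv2.INTER_CUBIC)[...,::-1])
w=snap('wrist'); W=cloud(w); hsv=cv2.cvtColor(w['pixels'],cv2.COLOR_RGB2HSV)
m=cv2.inRange(hsv,(18,120,60),(36,255,255))>0
P=W[m]; P=P[~np.isnan(P[:,0])]; zt=np.percentile(P[:,2],99); q=P[abs(P[:,2]-zt)<3]; print(zt,circ(q))
q=P[abs(P[:,2]-86)<4]; print('low rim pts',len(q)); 
# foot of held cup: points by height
E
```

```text
time_s: 6.05
tool_pos: [521.0, 115.4, 140.8]
orientation: [-178.1, 0.1, 3.5]
wrist_force: [-0.7, 0.4, -0.4]
grip_width: 58.7
grasp_force: 33.0
181.3923848970473 (array([520.01464209, 113.94502683]), np.float64(27.525263326149492))
low rim pts 901
```

View pics/s1c.png

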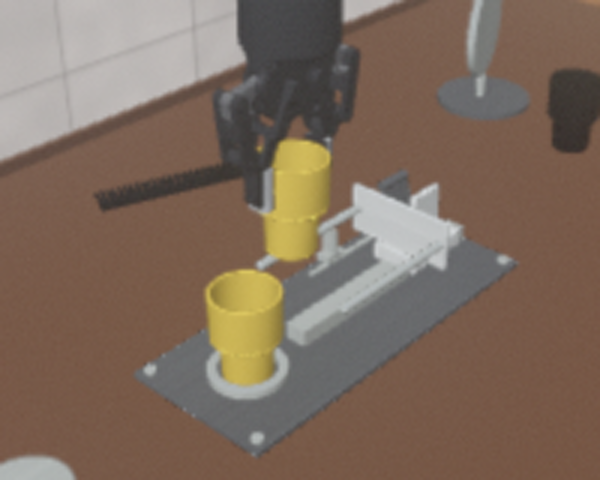

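Side view: the held cup at (298,200) hangs away from the twin at (245,325). The y motion is stuck, probably at a joint limit.

```bash
python3 -c "
from h import *
print(r.get_obs()['qpos'].round(2))"
```

```text
[  3.48  21.43 -21.28  47.35   1.85 179.94]
```

Joint 6 is at its +180° limit. I'll turn the tool to about yaw 90, which also suits the later leg grip.

```bash
python3 -m handwheel '[[0,0,-0.05,0,0,-0.04],[0,0,-0.05,0,0,-0.08],[0,0,-0.05,0,0,-0.12],[0,0,-0.05,0,0,-0.16],[0,0,-0.05,0,0,-0.2],[0,0,-0.05,0,0,-0.24],[0,0,-0.05,0,0,-0.28],[0,0,-0.05,0,0,-0.32],[0,0,-0.05,0,0,-0.36],[0,0,-0.05,0,0,-0.4],[0,0,-0.05,0,0,-0.44],[0,0,-0.05,0,0,-0.48]]' >/dev/null;  python3 -m handwheel '[[0,0,0,0,0,0],[0,0,0,0,0,0],[0,0,0,0,0,0]]'
cat >> h.py <<'E'
def plan(p,yaw):
    T=T_tool(); Rt=R.from_euler('xyz',[180,0,yaw],degrees=True).as_matrix()
    print('shift',(T[:3,:3].T@(np.array(p)-T[:3,3])/400).round(4),'rot',(R.from_matrix(T[:3,:3].T@Rt).as_rotvec()/np.pi).round(4))
def rims(w,T):
    W=cloud(w); hsv=cv2.cvtColor(w['pixels'],cv2.COLOR_RGB2HSV)
    m=cv2.inRange(hsv,(18,120,60),(36,255,255)); k,l,st,c=cv2.connectedComponentsWithStats(m)
    for i in range(1,k):
        if st[i,4]<300: continue
        P=W[l==i];P=P[~np.isnan(P[:,0])]
        if len(P)<100: continue
        zt=np.percentile(P[:,2],98);q=P[abs(P[:,2]-zt)<3]
        A=np.c_[2*q[:,:2],np.ones(len(q))]; s=np.linalg.lstsq(A,(q[:,:2]**2).sum(1),rcond=None)[0]
        print('rim px',c[i].round(0),'z',zt.round(1),'xy',s[:2].round(1),'r',np.sqrt(s[2]+s[:2]@s[:2]).round(1))
E
python3 - <<'E'
from h import *
T=T_tool(); print(T[:3,3]); w=snap('wrist'); rims(w,T); plan([516.1,172.1,140],90)
E
```

```text
time_s: 7.4
tool_pos: [520.9, 114.5, 160.5]
orientation: [-179.8, -1.8, 89.3]
wrist_force: [0.6, 0.1, 0.1]
grip_width: 58.7
grasp_force: 33.0
[520.91748263 114.50355984 160.46607631]
rim px [309. 131.] z 87.3 xy [516.  171.2] r 27.5
rim px [317. 272.] z 200.5 xy [521.8 111.4] r 27.6
shift [ 0.1422 -0.0134  0.0555] rot [-0.0013 -0.0102 -0.0036]
```

```bash
python3 -m handwheel '[[0.07,-0.007,0,-0.0013,-0.0102,-0.0036],[0.1422,-0.0134,0,-0.0013,-0.0102,-0.0036],[0.1422,-0.0134,0.03,-0.0013,-0.0102,-0.0036],[0.1422,-0.0134,0.0555,-0.0013,-0.0102,-0.0036],[0.1422,-0.0134,0.0555,-0.0013,-0.0102,-0.0036],[0.1422,-0.0134,0.0555,-0.0013,-0.0102,-0.0036],[0.1422,-0.0134,0.0555,-0.0013,-0.0102,-0.0036]]'
python3 - <<'E'
from h import *
T=T_tool(); print(T[:3,3]); w=snap('wrist'); rims(w,T); plan([516.1,172.1,100],90)
for n in ('side','scene'):
    s=snap(n); print(n); rims(s,T)
    if n=='side': 
        W=cloud(s); hsv=cv2.cvtColor(s['pixels'],cv2.COLOR_RGB2HSV); m=cv2.inRange(hsv,(18,110,60),(36,255,255))>0
        P=W[m]; P=P[~np.isnan(P[:,0])]; print(len(P))
        ex=s['c2w'][:3,0]; 
        for z0 in range(0,190,10):
            q=P[(P[:,2]>=z0)&(P[:,2]<z0+10)]; t=q@ex
            if len(q)>8: print(z0,len(q),'lateral mid',((t.max()+t.min())/2).round(1),np.ptp(t).round(1))
E
```

```text
time_s: 8.03
tool_pos: [515.8, 171.4, 139.6]
orientation: [-179.9, 0.0, 90.0]
wrist_force: [0.6, 0.3, -0.8]
grip_width: 58.4
grasp_force: 33.0
[515.84193512 171.44382318 139.62732083]
rim px [317. 261.] z 179.2 xy [516.6 169.7] r 27.5
shift [0.0017 0.     0.0997] rot [-0.0002  0.      0.0002]
side
rim px [279. 223.] z 178.7 xy [515.2 169.2] r 27.7
1421
0 25 lateral mid -535.1 58.9
10 38 lateral mid -496.9 38.0
20 57 lateral mid -496.6 37.9
30 47 lateral mid -495.9 37.3
40 38 lateral mid -494.9 50.2
50 124 lateral mid -495.8 53.2
60 149 lateral mid -496.6 55.4
70 127 lateral mid -496.1 54.9
80 112 lateral mid -496.1 55.4
100 64 lateral mid -493.9 38.5
110 63 lateral mid -494.4 40.2
120 69 lateral mid -493.8 40.2
130 34 lateral mid -499.6 44.0
140 72 lateral mid -501.8 46.8
150 117 lateral mid -502.1 36.6
160 119 lateral mid -502.5 38.1
170 153 lateral mid -497.9 49.4
scene
rim px [354. 166.] z 178.9 xy [519.  170.3] r 30.4
```

```bash
python3 -m handwheel '[[0.005,0.001,0,0,0,0],[0.005,0.001,0.015,0,0,0],[0.005,0.001,0.03,0,0,0],[0.005,0.001,0.045,0,0,0],[0.005,0.001,0.06,0,0,0],[0.005,0.001,0.06,0,0,0]]'; python3 -m handwheel '[[0,0,0.01,0,0,0],[0,0,0.025,0,0,0],[0,0,0.04,0,0,0],[0,0,0.05,0,0,0],[0,0,0.05,0,0,0]]';  python3 - <<'E'
from h import *
T=T_tool(); print(T[:3,3]); w=snap('wrist'); rims(w,T);s=snap('side');rims(s,T)
E
```

```text
time_s: 8.68
tool_pos: [515.0, 173.9, 113.8]
orientation: [-179.8, 0.0, 90.1]
wrist_force: [-1.3, -0.4, -0.5]
grip_width: 58.9
grasp_force: 33.0
time_s: 9.1
tool_pos: [515.4, 174.0, 94.4]
orientation: [-179.9, 0.0, 90.1]
wrist_force: [0.2, -0.1, -0.2]
grip_width: 58.8
grasp_force: 33.0
[515.38896335 173.98832535  94.43811561]
rim px [317. 266.] z 134.0 xy [516.2 172.2] r 27.5
rim px [279. 231.] z 134.4 xy [514.8 171.6] r 27.9
```

```bash
python3 -m handwheel '[[0,0,0.005,0,0,0],[0,0,0.01,0,0,0],[0,0,0.0125,0,0,0],[0,0,0.015,0,0,0],[0,0,0.015,0,0,0]]'; python3 -m handwheel '[[0,0,0,0,0,0],[0,0,0,0,0,0]]';  python3 - <<'E'
from h import *
T=T_tool(); print(T[:3,3]); w=snap('wrist'); rims(w,T);s=snap('side');rims(s,T)
E
```

```text
time_s: 9.62
tool_pos: [516.6, 174.2, 89.8]
orientation: [180.0, -0.0, 90.1]
wrist_force: [-0.0, 0.2, 1.9]
grip_width: 58.7
grasp_force: 33.1
time_s: 9.78
tool_pos: [516.4, 174.2, 89.9]
orientation: [-180.0, -0.0, 90.1]
wrist_force: [0.8, 0.1, 0.5]
grip_width: 58.5
grasp_force: 33.1
[516.40370072 174.18472633  89.86105474]
rim px [317. 267.] z 129.4 xy [517.1 172.4] r 27.5
rim px [279. 232.] z 129.4 xy [515.1 171.6] r 27.9
```

```bash
python3 -m handwheel '[[0,0,0.003,0,0,0],[0,0,0.005,0,0,0],[0,0,0.005,0,0,0]]'; python3 -m handwheel '[[0,0,0,0,0,0],[0,0,0,0,0,0],[0,0,0,0,0,0],[0,0,0,0,0,0],[0,0,0,0,0,0],[0,0,0,0,0,0],[0,0,0,0,0,0]]' -1; python3 -m handwheel '[[0,0,-0.02,0,0,0],[0,0,-0.06,0,0,0],[0,0,-0.14,0,0,0],[0,0,-0.22,0,0,0],[0,0,-0.27,0,0,0],[0,0,-0.27,0,0,0],[0,0,-0.27,0,0,0]]'
python3 - <<'E'
from h import *
T=T_tool(); print(T[:3,3]); w=snap('wrist'); rims(w,T);s=snap('side');rims(s,T)
im=s['pixels']; a=cv2.resize(im[150:290,220:400],None,fx=2.2,fy=2.2,interpolation=cv2.INTER_CUBIC); b=cv2.resize(w['pixels'],None,fx=.6,fy=.6)
H=max(a.shape[0],b.shape[0]); f=lambda x: cv2.copyMakeBorder(x,0,H-x.shape[0],0,0,cv2.BORDER_CONSTANT)
cv2.imwrite('pics/n1.png',np.hstack([f(a),f(b)])[...,::-1])
E
```

```text
time_s: 10.13
tool_pos: [517.0, 174.4, 89.6]
orientation: [179.9, -0.0, 90.1]
wrist_force: [-3.7, -0.6, 16.3]
grip_width: 59.1
grasp_force: 34.2
time_s: 10.72
tool_pos: [516.0, 174.1, 87.4]
orientation: [-179.9, 0.0, 90.1]
wrist_force: [0.7, 0.6, -0.1]
grip_width: 85.3
grasp_force: 0.0
time_s: 11.3
tool_pos: [517.3, 174.3, 197.4]
orientation: [179.8, -0.0, 90.1]
wrist_force: [-0.1, 0.1, 0.1]
grip_width: 85.3
grasp_force: 0.0
[517.30693133 174.34273578 197.42750428]
rim px [315. 205.] z 129.3 xy [516.9 171.9] r 27.6
rim px [281. 229.] z 129.3 xy [514.3 171.5] r 28.0
```

View pics/n1.png

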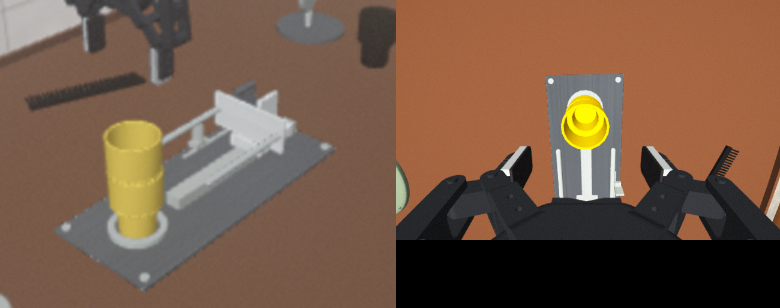

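Side view: the two yellow cups form a straight stack at (133,180), the wrist view shows them concentric, and the rim is at 129 mm against 128 nominal with firm contact. Nested and released. Next I'll look at the rider and pointer.

```bash
python3 -m handwheel '[[-0.08,0.005,0,0,0,-0.0067],[-0.16,0.005,0,0,0,-0.0067],[-0.24,0.005,0,0,0,-0.0067],[-0.32,0.005,0,0,0,-0.0067],[-0.4,0.005,0,0,0,-0.0067],[-0.48,0.005,0,0,0,-0.0067],[-0.56,0.005,0,0,0,-0.0067],[-0.635,0.005,0,0,0,-0.0067],[-0.635,0.005,0.04,0,0,-0.0067],[-0.635,0.005,0.04,0,0,-0.0067],[-0.635,0.005,0.04,0,0,-0.0067]]'; python3 -m handwheel '[[0,0,0,0,0,0],[0,0,0,0,0,0]]' >/dev/null
python3 - <<'E'
from h import *
T=T_tool(); print(T.round(3)); w=snap('wrist'); W=cloud(w); 
np.savez('w4.npz',W=W,p=w['pixels'],c2w=w['c2w'],K=w['K'],D=w['D'])
o=np.array([518.9,41.2]); a=np.radians(1.285); Rk=np.array([[np.cos(a),np.sin(a)],[-np.sin(a),np.cos(a)]])
X=(W[...,:2]-o)@Rk.T; z=W[...,2]
m=(X[...,0]>28)&(X[...,0]<75)&(X[...,1]>-130)&(X[...,1]<10)&(z>15)&(z<45)
for y in range(-130,10,2):
    q=m&(X[...,1]>=y)&(X[...,1]<y+2)
    if q.sum()>2: print(y,q.sum(),'x',X[q][:,0].min().round(1),X[q][:,0].max().round(1),'z',z[q].min().round(1),z[q].max().round(1))
v,u=np.where(m); print(u.min(),u.max(),v.min(),v.max())
c=w['pixels'][max(0,v.min()-40):v.max()+40,max(0,u.min()-110):u.max()+30]; print(max(0,v.min()-40),max(0,u.min()-110)); cv2.imwrite('pics/m1.png',cv2.resize(c,None,fx=3,fy=3,interpolation=cv2.INTER_CUBIC)[:600,:800,::-1])
E
```

```text
time_s: 12.32
tool_pos: [517.0, -79.5, 177.8]
orientation: [-179.7, -0.1, 91.3]
wrist_force: [-0.5, 0.2, -0.2]
grip_width: 85.1
grasp_force: 0.0
[[-2.50000e-02  1.00000e+00 -1.00000e-03  5.18727e+02]
 [ 1.00000e+00  2.50000e-02  0.00000e+00 -7.89520e+01]
 [ 0.00000e+00 -1.00000e-03 -1.00000e+00  1.79704e+02]
 [ 0.00000e+00  0.00000e+00  0.00000e+00  1.00000e+00]]
-106 11 x 37.2 45.9 z 29.1 31.7
-104 25 x 37.3 51.0 z 28.6 32.1
-102 32 x 37.1 54.0 z 27.8 32.2
-100 36 x 37.0 54.3 z 26.8 31.8
-98 34 x 37.0 50.7 z 28.7 31.8
-96 16 x 36.9 47.1 z 27.4 32.1
-44 18 x 57.3 72.7 z 30.2 32.5
-42 39 x 56.9 72.3 z 27.1 38.1
-40 42 x 56.9 73.5 z 26.9 38.6
358 401 98 169
58 248
```

View pics/m1.png

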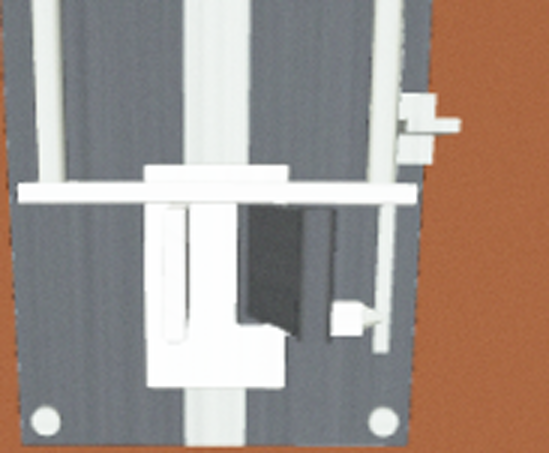

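Crop: pointer tip at (377,316), rider fin at (447,125), open dark lever at (275,270), thumb plate at (173,275). Next, a finer ray-cast of pointer and fin.

```bash
cat >> h.py <<'E'
def rk(P):
    a=np.radians(1.285); Rk=np.array([[np.cos(a),np.sin(a)],[-np.sin(a),np.cos(a)]]); return (P[...,:2]-np.array([518.9,41.2]))@Rk.T
E
python3 - <<'E'
from h import *
d=np.load('w4.npz'); s={k:d[k] for k in ('c2w','K','D')}
W=d['W']; p=d['p']; X=rk(W); z=W[...,2]
g=cv2.cvtColor(p,cv2.COLOR_RGB2GRAY).astype(int)
hsv=cv2.cvtColor(p,cv2.COLOR_RGB2HSV)
# fin: bright pixels over table, columns 396..402
for u in range(390,403):
    col=hsv[85:115,u]; v=np.where(col[:,1]<70)[0]+85
    if len(v): print(u,v.min(),v.max(),rk(ray(s,[[u,v.min()-.5],[u,v.max()+.5]],36)).round(1).tolist())
# pointer tip
for u in range(366,376):
    print(u,g[155:172,u].tolist())
print(rk(ray(s,[[373,163],[373,164],[373,165]],27)).round(1).tolist())
# cross plate top edges at z=80, thumb plate top z=88
for u in (300,): 
    print(g[110:140,u].tolist()); print(rk(ray(s,[[u,118.5],[u,125.5]],80)).round(1))
E
```

```text
390 85 112 [[62.7, -27.2], [64.1, -51.5]]
391 89 112 [[63.8, -30.6], [65.0, -51.5]]
392 89 107 [[64.7, -30.6], [65.6, -47.1]]
393 97 102 [[66.0, -37.5], [66.3, -42.7]]
394 97 102 [[66.9, -37.5], [67.2, -42.7]]
395 97 102 [[67.8, -37.5], [68.1, -42.7]]
396 97 102 [[68.7, -37.5], [69.0, -42.7]]
397 97 102 [[69.6, -37.4], [70.0, -42.7]]
398 97 102 [[70.5, -37.4], [70.9, -42.7]]
399 97 101 [[71.5, -37.4], [71.7, -41.8]]
400 97 101 [[72.4, -37.4], [72.6, -41.8]]
401 98 98 [[73.3, -38.3], [73.4, -39.1]]
366 [116, 117, 124, 193, 249, 253, 253, 252, 253, 253, 254, 253, 254, 254, 243, 117, 117]
367 [116, 117, 119, 178, 249, 253, 254, 252, 253, 253, 254, 253, 254, 254, 243, 119, 116]
368 [121, 120, 121, 144, 237, 250, 248, 244, 245, 247, 249, 240, 237, 233, 204, 122, 119]
369 [121, 121, 123, 124, 167, 237, 236, 238, 237, 235, 233, 195, 164, 128, 121, 119, 122]
370 [119, 120, 121, 124, 114, 197, 239, 241, 241, 239, 224, 195, 143, 124, 119, 123, 120]
371 [122, 120, 121, 121, 123, 150, 241, 237, 238, 237, 214, 180, 123, 119, 118, 117, 121]
372 [119, 120, 122, 120, 120, 148, 222, 238, 238, 236, 208, 176, 166, 167, 167, 186, 190]
373 [218, 217, 215, 215, 215, 221, 225, 236, 237, 233, 198, 226, 228, 228, 229, 233, 234]
374 [241, 241, 241, 240, 240, 240, 239, 234, 239, 234, 208, 241, 240, 240, 239, 239, 241]
375 [239, 240, 239, 241, 240, 239, 240, 236, 237, 232, 231, 238, 239, 239, 239, 239, 238]
[[52.3, -99.4], [52.3, -100.4], [52.3, -101.4]]
[123, 121, 139, 251, 254, 254, 254, 254, 251, 253, 253, 253, 253, 253, 253, 229, 254, 254, 254, 254, 254, 254, 254, 254, 254, 254, 254, 254, 254, 254]
[[-15.6 -56.8]
 [-15.6 -62.1]]
```

Mark ≈ 60 mm travel (fin centre at rack y -40, pointer at -100). Descending astride plate and lever, behind the cross plate.

```bash
python3 -m handwheel '[[0.05,0.005,0,0,0,0],[0.101,0.009,0.03,0,0,0],[0.101,0.009,0.1,0,0,0],[0.101,0.009,0.15,0,0,0],[0.101,0.009,0.18,0,0,0],[0.101,0.009,0.18,0,0,0],[0.101,0.009,0.18,0,0,0]]'
python3 - <<'E'
from h import *
T=T_tool(); print(T[:3,3], rk(T[:3,3])); w=snap('wrist'); s=snap('side'); plan([520.6,-38.8,45],91.285)
im=s['pixels']; a=cv2.resize(im[120:260,260:420],None,fx=2.5,fy=2.5,interpolation=cv2.INTER_CUBIC); b=cv2.resize(w['pixels'],None,fx=.6,fy=.6)
H=max(a.shape[0],b.shape[0]); f=lambda x: cv2.copyMakeBorder(x,0,H-x.shape[0],0,0,cv2.BORDER_CONSTANT)
cv2.imwrite('pics/d1.png',np.hstack([f(a),f(b)])[...,::-1])
E
```

```text
time_s: 13.12
tool_pos: [521.1, -38.7, 107.6]
orientation: [-179.9, -0.0, 91.4]
wrist_force: [-0.1, 0.2, 0.4]
grip_width: 85.3
grasp_force: 0.0
[521.14704837 -38.69923202 107.62651841] [  0.45469499 -79.92952994]
shift [ 0.0014 -0.0044  0.1595] rot [0.0003 0.0001 0.0004]
```

View pics/d1.png

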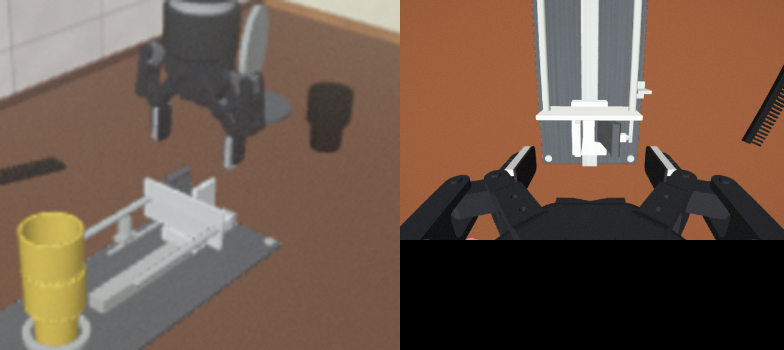

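The fingers stand above the leg, symmetric about it (wrist view: pads at (520,160) and (660,160), leg at (590,140)). Descending with force checks.

```bash
python3 -m handwheel '[[0,-0.002,0.04,0,0,0],[0,-0.002,0.09,0,0,0],[0,-0.002,0.13,0,0,0],[0,-0.002,0.157,0,0,0],[0,-0.002,0.157,0,0,0],[0,-0.002,0.157,0,0,0],[0,-0.002,0.157,0,0,0]]'; python3 -m handwheel '[[0.01,0,0,0,0,0],[0.02,0,0,0,0,0],[0.03,0,0,0,0,0],[0.04,0,0,0,0,0],[0.05,0,0,0,0,0],[0.05,0,0,0,0,0],[0.05,0,0,0,0,0]]'
python3 - <<'E'
from h import *
T=T_tool(); print(T[:3,3], rk(T[:3,3])); w=snap('wrist'); save(w,'p1'); W=cloud(w); X=rk(W);z=W[...,2]
m=(X[...,0]>30)&(X[...,0]<75)&(X[...,1]>-130)&(X[...,1]<10)&(z>20)&(z<45)
for y in range(-130,10,2):
    q=m&(X[...,1]>=y)&(X[...,1]<y+2)
    if q.sum()>2: print(y,q.sum(),'x',X[q][:,0].min().round(1),X[q][:,0].max().round(1),'z',z[q].min().round(1),z[q].max().round(1))
q=(abs(z-80)<4)&(abs(X[...,0])<50); print('cross y',np.percentile(X[q][:,1],[5,50,95]) if q.sum() else None)
E
```

```text
time_s: 13.8
tool_pos: [521.7, -39.6, 46.1]
orientation: [179.9, 0.0, 91.3]
wrist_force: [0.4, 0.1, 0.3]
grip_width: 85.4
grasp_force: 0.0
time_s: 14.38
tool_pos: [520.5, -19.2, 45.0]
orientation: [180.0, 0.0, 91.3]
wrist_force: [1.4, -2.0, 1.4]
grip_width: 85.1
grasp_force: 1.4
[520.54533239 -19.22061643  45.03290224] [  0.28994999 -60.4423191 ]
-92 9 x 46.1 49.3 z 29.6 31.4
-90 22 x 45.8 53.7 z 28.1 31.7
-88 48 x 45.7 54.5 z 25.9 32.5
-86 46 x 45.6 52.4 z 26.8 32.1
-84 22 x 45.8 50.3 z 25.3 31.5
-46 205 x 30.1 48.6 z 34.9 44.9
-44 3 x 31.1 69.2 z 35.5 42.8
-42 98 x 58.7 73.0 z 35.2 38.2
-40 173 x 58.5 72.9 z 20.8 38.3
-38 81 x 60.3 72.7 z 20.1 38.2
cross y [-69.51551177 -47.2356891  -44.29773759]
```

```bash
python3 -m handwheel '[[0.01,0,0,0,0,0],[0.025,0,0,0,0,0],[0.04,0,0,0,0,0],[0.055,0,0,0,0,0],[0.07,0,0,0,0,0],[0.085,0,0,0,0,0],[0.095,0,0,0,0,0],[0.1,0,0,0,0,0],[0.1,0,0,0,0,0],[0.1,0,0,0,0,0]]'
cat > chk.py <<'E'
from h import *
T=T_tool(); print('tcp rack',T[:3,3], rk(T[:3,3])); w=snap('wrist'); W=cloud(w); X=rk(W);z=W[...,2]
np.savez('last.npz',W=W,p=w['pixels'],c2w=w['c2w'],K=w['K'],D=w['D'])
m=(X[...,0]>48)&(X[...,0]<75)&(X[...,1]>-130)&(X[...,1]<10)&(z>22)&(z<45)
tip=m&(X[...,0]>50)&(X[...,0]<55.5)&(z<34)
fin=m&(X[...,0]>59)&(z>32)
for n,q in (('tip',tip),('fin',fin)): print(n,q.sum(),np.percentile(X[q],[2,50,98],axis=0).round(1).tolist() if q.sum() else '',np.argwhere(q).mean(0)[::-1].round(1))
q=fin|tip
u=int(np.argwhere(fin)[:,1].mean()); v=int(np.argwhere(fin)[:,0].mean()); u0=max(0,min(u-60,520)); v0=max(0,min(v-45,310))
print('crop',u0,v0); cv2.imwrite('pics/chk.png',cv2.resize(w['pixels'][v0:v0+90,u0:u0+120],None,fx=5,fy=5,interpolation=cv2.INTER_CUBIC)[...,::-1])
E
python3 chk.py
```

```text
time_s: 15.27
tool_pos: [519.1, 20.9, 44.7]
orientation: [-179.9, -0.0, 91.3]
wrist_force: [2.4, -3.8, 1.3]
grip_width: 85.2
grasp_force: 1.8
tcp rack [519.0588436   20.86344461  44.74604266] [ -0.29725582 -20.33500321]
tip 41 [[50.1, -49.5], [51.4, -46.4], [53.6, -44.3]] [404.3 278.1]
fin 0  [nan nan]chk.py:7: RuntimeWarning: Mean of empty slice.
  for n,q in (('tip',tip),('fin',fin)): print(n,q.sum(),np.percentile(X[q],[2,50,98],axis=0).round(1).tolist() if q.sum() else '',np.argwhere(q).mean(0)[::-1].round(1))
  ret = um.true_divide(
chk.py:9: RuntimeWarning: Mean of empty slice.
  u=int(np.argwhere(fin)[:,1].mean()); v=int(np.argwhere(fin)[:,0].mean()); u0=max(0,min(u-60,520)); v0=max(0,min(v-45,310))
  ret = ret.dtype.type(ret / rcount)
Traceback (most recent call last):
  File "chk.py", line 9, in <module>
    u=int(np.argwhere(fin)[:,1].mean()); v=int(np.argwhere(fin)[:,0].mean()); u0=max(0,min(u-60,520)); v0=max(0,min(v-45,310))
ValueError: cannot convert float NaN to integer
```

```bash
python3 -m handwheel '[[0.006,0.001,0,0,0,0],[0.012,0.001,0,0,0,0],[0.018,0.001,0,0,0,0],[0.018,0.001,0,0,0,0],[0.018,0.001,0,0,0,0],[0.018,0.001,0,0,0,0]]'
cat > chk.py <<'E'
from h import *
T=T_tool(); print('tcp rack',T[:3,3], rk(T[:3,3])); w=snap('wrist'); W=cloud(w); X=rk(W);z=W[...,2]
np.savez('last.npz',W=W,p=w['pixels'],c2w=w['c2w'],K=w['K'],D=w['D'])
m=(X[...,0]>40)&(X[...,0]<80)&(X[...,1]>-75)&(X[...,1]<-10)&(z>15)&(z<45)
hi=[(y,[int((m&(abs(X[...,1]-y-.5)<.5)&(X[...,0]>=x)&(X[...,0]<x+5)).sum()) for x in range(40,80,5)]) for y in range(-55,-25)]
for h in hi: print(*h)
E
python3 chk.py
```

```text
time_s: 15.82
tool_pos: [519.0, 27.9, 44.7]
orientation: [-179.9, -0.0, 91.3]
wrist_force: [0.5, -4.5, 1.9]
grip_width: 85.2
grasp_force: 1.9
tcp rack [518.95980207  27.90860369  44.6916154 ] [ -0.23828052 -13.28939481]
-55 [0, 0, 0, 0, 0, 0, 0, 0]
-54 [0, 0, 0, 0, 0, 0, 0, 0]
-53 [0, 0, 0, 0, 0, 0, 0, 0]
-52 [0, 0, 0, 0, 0, 0, 0, 0]
-51 [0, 0, 0, 0, 0, 0, 0, 0]
-50 [0, 0, 0, 0, 0, 0, 0, 0]
-49 [0, 0, 0, 0, 0, 0, 0, 0]
-48 [0, 0, 0, 0, 0, 0, 0, 0]
-47 [0, 0, 0, 0, 0, 0, 0, 0]
-46 [0, 1, 0, 0, 0, 0, 0, 0]
-45 [0, 2, 0, 0, 0, 0, 0, 0]
-44 [0, 6, 0, 0, 0, 0, 0, 0]
-43 [0, 8, 1, 0, 0, 0, 0, 0]
-42 [0, 6, 3, 2, 0, 0, 0, 0]
-41 [0, 12, 8, 2, 0, 0, 0, 0]
-40 [0, 9, 11, 1, 0, 0, 0, 0]
-39 [0, 13, 10, 1, 0, 0, 0, 0]
-38 [0, 14, 7, 0, 0, 0, 0, 0]
-37 [0, 16, 1, 0, 0, 0, 0, 0]
-36 [0, 8, 0, 0, 0, 0, 0, 0]
-35 [0, 3, 0, 0, 0, 0, 0, 0]
-34 [0, 0, 0, 0, 0, 0, 0, 0]
-33 [0, 0, 0, 0, 0, 0, 0, 0]
-32 [0, 0, 0, 0, 0, 0, 0, 0]
-31 [0, 0, 0, 0, 0, 0, 0, 0]
-30 [0, 0, 0, 0, 0, 0, 0, 0]
-29 [0, 0, 0, 0, 0, 0, 0, 0]
-28 [0, 0, 0, 0, 0, 0, 0, 0]
-27 [0, 0, 0, 0, 0, 0, 0, 0]
-26 [0, 0, 0, 0, 0, 0, 0, 0]
```

The pointer tip centre is now at rack y ≈ -39.6, level with the fin (-39.8). Pausing there, then squeezing.

```bash
python3 -m handwheel '[[0,0,0,0,0,0],[0,0,0,0,0,0],[0,0,0,0,0,0],[0,0,0,0,0,0],[0,0,0,0,0,0],[0,0,0,0,0,0],[0,0,0,0,0,0],[0,0,0,0,0,0],[0,0,0,0,0,0],[0,0,0,0,0,0],[0,0,0,0,0,0],[0,0,0,0,0,0]]'; python3 -m handwheel '[[0,0,0,0,0,0],[0,0,0,0,0,0],[0,0,0,0,0,0],[0,0,0,0,0,0],[0,0,0,0,0,0],[0,0,0,0,0,0],[0,0,0,0,0,0],[0,0,0,0,0,0],[0,0,0,0,0,0],[0,0,0,0,0,0],[0,0,0,0,0,0],[0,0,0,0,0,0]]' 1 45; python3 chk.py | awk 'NR<2||/[1-9]/'
python3 - <<'E'
from h import *
d=np.load('last.npz'); p=d['p']; cv2.imwrite('pics/f1.png',cv2.resize(p[150:350,240:500],None,fx=3,fy=3,interpolation=cv2.INTER_CUBIC)[:600,:800,::-1])
E
```

```text
time_s: 16.87
tool_pos: [519.0, 27.8, 44.7]
orientation: [-179.9, -0.0, 91.3]
wrist_force: [-2.1, -3.3, 3.1]
grip_width: 85.7
grasp_force: 2.0
time_s: 17.87
tool_pos: [518.2, 27.6, 45.9]
orientation: [-179.9, 0.0, 91.3]
wrist_force: [-6.8, -5.1, 17.8]
grip_width: 27.1
grasp_force: 47.2
tcp rack [518.20577013  27.56412943  45.8787803 ] [ -0.99984787 -13.61687283]
-55 [0, 0, 0, 0, 0, 0, 0, 0]
-54 [0, 0, 0, 0, 0, 0, 0, 0]
-53 [0, 0, 0, 0, 0, 0, 0, 0]
-52 [0, 0, 0, 0, 0, 0, 0, 0]
-51 [0, 0, 0, 0, 0, 0, 0, 0]
-50 [0, 0, 0, 0, 0, 0, 0, 0]
-49 [0, 0, 0, 0, 0, 0, 0, 0]
-48 [0, 0, 0, 0, 0, 0, 0, 0]
-47 [0, 0, 0, 0, 0, 0, 0, 0]
-46 [0, 0, 0, 0, 0, 0, 0, 0]
-45 [0, 0, 0, 0, 0, 0, 0, 0]
-44 [0, 0, 0, 0, 0, 0, 0, 0]
-43 [0, 0, 1, 2, 0, 0, 0, 0]
-42 [0, 0, 3, 11, 0, 0, 0, 0]
-41 [0, 1, 13, 10, 0, 0, 0, 0]
-40 [0, 10, 12, 15, 0, 0, 0, 0]
-39 [0, 13, 12, 27, 21, 22, 22, 0]
-38 [1, 18, 2, 44, 59, 51, 28, 0]
-37 [3, 14, 0, 1, 0, 1, 0, 0]
-36 [13, 18, 0, 0, 0, 0, 0, 0]
-35 [1, 2, 0, 0, 0, 0, 0, 0]
-34 [0, 0, 0, 0, 0, 0, 0, 0]
-33 [0, 0, 0, 0, 0, 0, 0, 0]
-32 [0, 0, 0, 0, 0, 0, 0, 0]
-31 [0, 0, 0, 0, 0, 0, 0, 0]
-30 [0, 0, 0, 0, 0, 0, 0, 0]
-29 [0, 0, 0, 0, 0, 0, 0, 0]
-28 [0, 0, 0, 0, 0, 0, 0, 0]
-27 [0, 0, 0, 0, 0, 0, 0, 0]
-26 [0, 0, 0, 0, 0, 0, 0, 0]
```

View pics/f1.png

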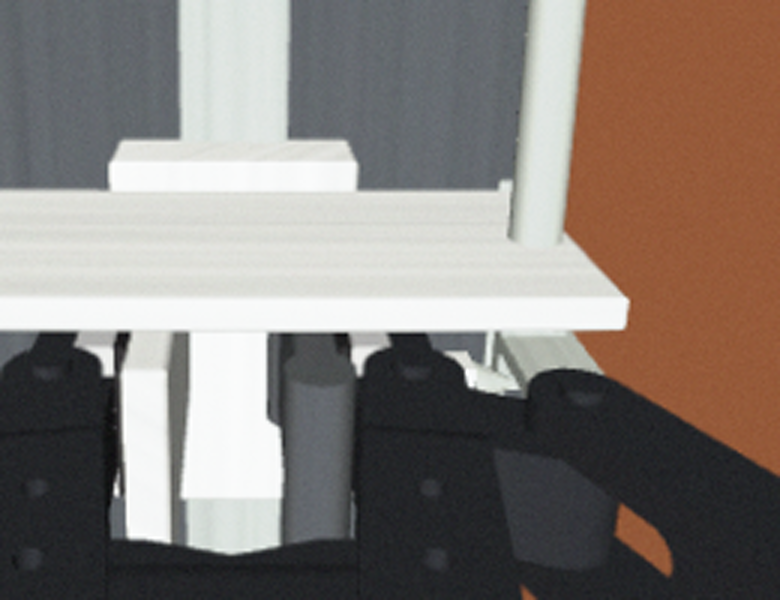

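The last picture shows plate and upright lever clamped together between the pads at (60,480) and (410,480), with the pointer at (490,370) by the rider; width is 27 mm. The leg eased back about 0.4 mm, so I'll nudge it by 0.6 mm and recheck numerically.

```bash
python3 -m handwheel '[[0.0015,0.001,0,0,0,0],[0.0015,0.001,0,0,0,0],[0.0015,0.001,0,0,0,0],[0.0015,0.001,0,0,0,0],[0.0015,0.001,0,0,0,0],[0.0015,0.001,0,0,0,0]]'
python3 - <<'E'
from h import *
for i in range(2):
    T=T_tool(); w=snap('wrist'); W=cloud(w); X=rk(W);z=W[...,2]
    m=(X[...,1]>-50)&(X[...,1]<-30)
    t=m&(X[...,0]>50)&(X[...,0]<55)&(z>22)&(z<33); f=m&(X[...,0]>60)&(X[...,0]<73)&(z>15)&(z<34); g=m&(X[...,0]>60)&(X[...,0]<73)&(z>34.5)
    print(rk(T[:3,3]),'tip',X[t][:,1].mean(),'fin +y face',np.median(X[f][:,1]),f.sum(),'fin top',np.percentile(X[g][:,1],[2,50,98]) if g.sum() else 0)
    q=(abs(z-85)<5)&(X[...,0]>0)&(X[...,0]<40)&(X[...,1]<-1)&(X[...,1]>-40); print('lever top x',np.percentile(X[q][:,0],[5,50,95]) if q.sum() else 0)
s=snap('side'); rims(s,T)
E
```

```text
time_s: 18.42
tool_pos: [518.2, 28.2, 45.9]
orientation: [-179.8, 0.0, 91.3]
wrist_force: [-8.1, -5.5, 17.5]
grip_width: 27.0
grasp_force: 47.8
[ -0.98915392 -12.94690872] tip -38.85769619145706 fin +y face -37.887127714128006 179 fin top 0
lever top x [ 6.06568636 13.04496853 30.35522326]
[ -1.00471053 -12.95485433] tip -38.95139663636848 fin +y face -37.86392883265204 174 fin top 0
lever top x [ 6.05664733 13.28199441 30.2043946 ]
rim px [281. 229.] z 129.2 xy [514.7 171.7] r 28.0
```

```bash
python3 -c "
from cell import r
print(r.job_done())"
```

```text
the job is handed in; nothing more can be done
None
```

The job is handed in at about 18.5 s, with no verdict shown: the cup is nested and released, and the gripper is still holding the lever shut against the plate, with the leg at about 60 mm and its pointer within about 1 mm of the rider.

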